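# Make up two collector kits in felt-lined trays

## Task

Make up the two mail-order kits. The silver-dollar kit goes in the blue-lined tray: the red flip holder in the long compartment, and the big white-capped tube of silver dollars and the black stand loupe in the two square compartments, one in each, either way round; the copper-cent kit goes in the green-lined tray: the slim orange-capped tube of cents and the amber oil bottle, one in each compartment, either way round. Set every piece down upright and flat on the felt without dropping it, and leave the purple-capped tube, the brass gauge and the iron punch block where they stand.

Things in the scene. Friction and masses are not known exactly. Their poses are not given: they have to be found in the camera images.
- tray_blue: Fixed wooden tray, blue felt, 170 (its x) by 152 mm (y), yaw near 0. Origin: centre of underside, z up. Walls 6 mm, dividers 8 mm thick, tops 18 mm above the table, felt 5 mm above it. Long compartment 84 (x) by 140 mm (y), centred at x = +37 mm, y = 0 (far from the robot); two square ones, 66 by 66 mm, at x = -46 mm, y = +37 and -37 mm.
- tray_green: Fixed wooden tray, green felt, 78 (its x) by 152 mm (y), yaw near 0. Origin: centre of underside, z up. Walls 6 mm, divider 8 mm thick, tops 18 mm above the table, felt 5 mm above it. Two square compartments, 66 by 66 mm, centred at x = 0, y = +37 and -37 mm.
- tube_dollar: Clear plastic tube of silver dollars with a white screw cap, standing: the widest tube, diameter 42 mm, height 62 mm, about 0.5 kg. Origin at the centre of its underside, z up; round, so yaw does not matter.
- tube_cent: Clear plastic tube of copper cents with an orange screw cap, standing: the slimmest tube, diameter 26 mm, height 70 mm, about 0.15 kg. Origin at the centre of its underside, z up; round, so yaw does not matter.
- tube_brass: Clear plastic tube of brass coins with a purple screw cap, standing: diameter 34 mm, height 64 mm. Belongs to neither kit; stays where it is. Origin at the centre of its underside, z up; round, so yaw does not matter.
- flip_holder: Red plastic open holder filled with white and yellow card coin flips: 58 mm wide along its x, 105 mm long along its y, 52 mm high, about 0.22 kg; solid to its top, sides upright. Origin at the centre of its underside, z up. At the start its long side lies within 0.5 rad of the world's y axis.
- loupe: Black stand loupe with a glass lens on top and a clear band below it, standing: diameter 40 mm, height 46 mm, about 0.07 kg. Origin at the centre of its underside, z up; round, so yaw does not matter.
- oil_bottle: Small amber-brown dropper bottle of coin oil with a paper label, closed by a brown cap: body diameter 34 mm up to 42 mm, cap diameter 26 mm from 48 to 66 mm, height 66 mm, about 0.06 kg. Origin at the centre of its underside, z up; round, so yaw does not matter.
- gauge: Brass coin thickness gauge with an adjusting knob on top: foot 60 mm (x) by 90 mm (y), height 84 mm, loose, 0.8 kg. Stays where it is. Origin at the centre of its underside, z up.
- punch_block: Iron coin punch block, 70 mm by 70 mm by 45 mm, with a steel punch standing in one corner (top 73 mm), loose, 1.6 kg. Stays where it is. Origin at the centre of its underside, z up.

How it is judged:
By the outcome, as a careful person would: the job done as asked, in the order asked, and still so for the second after the job is handed in, with the robot touching nothing.
It also fails if it takes over 109 s, if anything falls off the work surface, if the arm or the gripper's body presses on something with over 40 N, if the wrist force passes 120 N, or if a joint passes its speed limit or range.

## Robot

A 6-joint arm with a two-finger parallel gripper is mounted at the origin on the work surface. World frame = base frame: x ahead of the robot, y to its left, z up, the work surface at z = 0. Lengths are in mm, angles in rad, forces in N, time in s.
With the tool pointing down it reaches from about 250 to 725 mm from the base axis. Payload 9.7 kg.
Tool frame: the origin (TCP) lies at the very end of the fingers, on their centre line; the grasp point (between the pads) lies 19 mm behind it; z points along the fingers, y is the line along which they close (so a half turn about z gives the same grasp; the last joint's range is limited). The gripper opens to 85 mm and grips with 20 to 120 N. Pads are 22 mm wide; open, the fingers measure 114 mm over their backs; the gripper's body (76 mm by 85 mm) begins 54 mm behind the grasp point. The pads swing forward as they close: fully open they stand 13 mm farther back than shut.
Start: joints at [-1.32, 0.087, 0.176, 1.66, 0, 1.571], TCP at [136.496, -532.791, 231.284] pointing down, gripper open.
Joint ranges: [-3.13, 3.13], [-0.85, 1.81], [-1.15, 1.24], [-2.2, 2.28], [-1.44, 1.52], [-3.14, 3.14]. Speed limits (rad/s): [2.22, 2.22, 2.57, 3.14, 3.14, 3.14].

## Interface

Orientations are given as [roll, pitch, yaw] about the fixed x, y, z axes, in that order (R = Rz(yaw) Ry(pitch) Rx(roll)).
In Python, from bench import r gives the robot as it stands.
- The arm moves only by the tool send_rows, never from a script. Its argument "steps" is a list of rows, each a list of 7 numbers: the turn, a rotation vector about the tool's x, y, z as a fraction of full scale, then the shift along the tool's x, y, z as a fraction of full scale, then the finger opening in mm, from 0 to 85.4. A call has 1 to 20 rows; each row shifts and turns the commanded pose from where the row before left it, along the tool's axes as they then stand; what a row does not reach is not made up. Full scale, the value 1, is 0.02 m for a shift and 0.1 rad for a turn. A row lasts 1/12 s, in which the tool goes at most 41.7 mm and 7.16 degrees, less where a joint would pass 70% of its speed; a pose out of reach is approached as far as the arm can. A call with a number of a shift or a turn outside -1 to 1 is refused whole. A call with a gripper value outside its range is refused whole. The fingers move at their own pace and stop on an object; "newtons" is the grip in N (left out, the last holds). Time passes only in rows, so rows that do not move let the fingers close. It gives the time, the measured TCP pose, the force, the opening and the grip force at its end, in the units of the state.
- r.get_state(): the state, without advancing time (a new reading comes with each control period).
- r.read_camera(name): name is "scene" or "top"; returns a dict with "frame" (400x640x3 uint8, red, green, blue), "range_z" (400x640 float32, mm along the optical axis (not along the pixel's ray), 0 where there is no reading), "mtx" (3x3 intrinsics, pixels), "R" (3x3) and "t" (3): a world point X has camera coordinates R X + t. Camera axes: x right, y down, z forward; pixel columns grow to the right and rows downward; lengths in mm; the calibration is good to about 2 mm. A picture is of the moment at which its call begins.
- r.sign_off(): hands the job in; it is judged then, once.
The state is a dict: "time_s": time; "q": joint angles; "qvel": joint speeds; "effort": joint torques, N m; "tool_pos": TCP position; "eef_rot": TCP orientation; "wrist_force": force on the tool from outside, world axes, zero at the start; "ft_torque": the same for the moment, N m; "opening": finger opening in mm; "finger_force": force on a finger pad.
Only numpy, scipy, OpenCV 4.12 (cv2) and the standard library are available. Lean on these libraries where they do the work, as an engineer would, in place of code of your own. Each camera call takes 0.05 s, during which the arm holds its last target. There are 200 camera calls.

## Working session

There is one attempt and no reset: what is moved stays moved. The work goes in short steps, Python scripts to look and compute and a tool call to move; the robot and the scene stay as the last step left them, time stands still between calls to the robot, and variables do not carry over. Pictures are saved under pics/ and viewed, at most 14 in all, crops included, and the job is handed in when it is done.

Besides the shell and the picture viewer there is one more tool, called as a command line: name --pt "numbers of a row" for each row, then --argument value for the rest. send_rows: Moves the arm, as the interface text tells. Shift numbers are shares of 0.02 m and turn numbers shares of 0.1 rad, none past 1 either way. Its arguments: {"type":"object","properties":{"steps":{"type":"array"},"newtons":{"type":"number"}},"required":["steps"]}

```bash
mkdir -p pics; ls; python3 - <<'E'
from bench import r
import cv2,numpy as np
for n in("scene","top"):
    c=r.read_camera(n); cv2.imwrite(f"pics/{n}0.png",c["frame"][:,:,::-1]); np.savez(f"{n}0.npz",**c)
    print(n,c["mtx"].round(1).tolist(),c["R"].round(3).tolist(),c["t"].round(1).tolist())
s=r.get_state();print(s)
E
```

```text
pics
scene [[435.6, 0.0, 327.8], [0.0, 435.6, 198.5], [0.0, 0.0, 1.0]] [[-0.523, 0.853, -0.006], [0.664, 0.403, -0.63], [-0.534, -0.333, -0.777]] [294.5, -357.5, 1467.5]
top [[360.8, 0.0, 325.4], [0.0, 360.8, 202.2], [0.0, 0.0, 1.0]] [[0.029, -1.0, -0.002], [-0.998, -0.029, -0.056], [0.056, 0.004, -0.998]] [-5.6, 557.4, 1088.5]
{'time_s': 0.1, 'q': array([-1.32000224e+00,  8.74134194e-02,  1.75181035e-01,  1.65982397e+00,
        2.37286239e-05,  1.57078959e+00]), 'qvel': array([ 7.82594995e-06, -1.01174636e-03,  2.35888415e-03, -3.26853729e-05,
        5.98736345e-04,  1.02074701e-03]), 'effort': array([ 5.87956019e-04, -5.21560407e+01,  4.65655768e+01,  1.59729581e-02,
        1.21895600e-04,  6.86635218e-06]), 'tool_pos': array([ 136.44562945, -532.57246002,  230.63279805]), 'eef_rot': array([-3.14033263e+00, -2.37370973e-05,  2.50800796e-01]), 'wrist_force': array([ 0.33138097, -0.8411957 ,  0.12054351]), 'ft_torque': array([-0.03724234, -0.00258946,  0.02774447]), 'finger_force': 0.0, 'opening': 85.61432774274483}
```

View pics/top0.png

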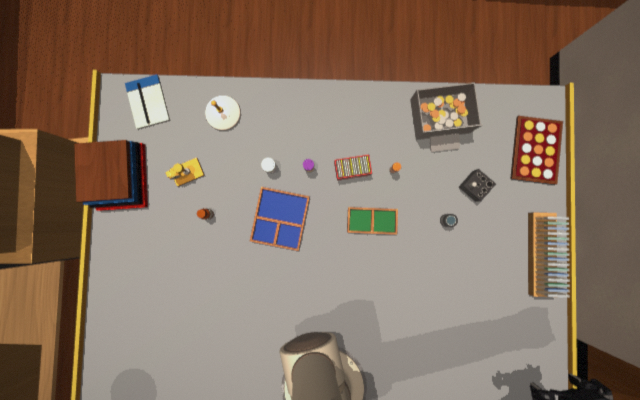

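View pics/scene0.png

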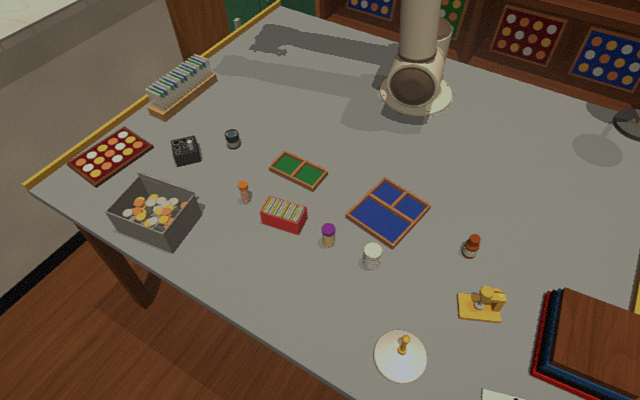

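The top view shows, at (col, row): blue tray (280,219), green tray (372,221), dollar tube (268,164), purple tube (308,164), flip holder (353,167), cent tube (396,167), loupe (449,220), oil bottle (205,214), gauge (185,173) and punch block (477,185). Next I measure them from depth.

```bash
cat > m.py <<'E'
import numpy as np,cv2
def cloud(c):
    K,R,t=c["mtx"],c["R"],c["t"]; d=c["range_z"].astype(float)
    v,u=np.mgrid[:400,:640]
    P=np.stack([(u-K[0,2])/K[0,0]*d,(v-K[1,2])/K[1,1]*d,d],-1)
    W=(P-t)@R; W[d==0]=np.nan
    return W
SEED=dict(flip=(353,167),dollar=(268,164),brass=(308,164),cent=(396,167),loupe=(449,220),oil=(205,214),gauge=(185,173),punch=(477,185))
def comps(c,lo=8,hi=120):
    W=cloud(c); m=((W[...,2]>lo)&(W[...,2]<hi)).astype(np.uint8)
    n,l=cv2.connectedComponents(m); return W,l,n
E
python3 - <<'E'
from m import *
T=dict(np.load("top0.npz"));S=dict(np.load("scene0.npz"))
W,l,n=comps(T); Ws,ls,ns=comps(S)
for k,(u,v) in SEED.items():
    i=l[v,u]; p=W[l==i]; top=p[p[:,2]>np.percentile(p[:,2],90)-6]
    a=cv2.minAreaRect(top[:,:2].astype(np.float32))
    print(k,i,len(p),"zmax",p[:,2].max().round(1),"topmean",top.mean(0).round(1),"rect",np.round(a[0],1),np.round(a[1],1),round(a[2],1))
    c=top.mean(0)
    q=Ws[(np.hypot(Ws[...,0]-c[0],Ws[...,1]-c[1])<75)&(ls>0)]
    if len(q):
        # scene comps near
        lab=ls[(np.hypot(Ws[...,0]-c[0],Ws[...,1]-c[1])<20)&(ls>0)]
        if len(lab):
            j=np.bincount(lab).argmax(); q=Ws[ls==j]; t2=q[q[:,2]>np.percentile(q[:,2],95)-5]
            a=cv2.minAreaRect(t2[:,:2].astype(np.float32)); print("   scene",len(q),q[:,2].max().round(1),t2.mean(0).round(1),np.round(a[0],1),np.round(a[1],1),round(a[2],1))
# trays by felt colour
for nm,C,X in(("top",T,W),("scene",S,Ws)):
    h=cv2.cvtColor(C["frame"],cv2.COLOR_RGB2HSV)
    for tn,lo,hi in(("blue",(110,120,80),(130,255,255)),("green",(50,120,40),(80,255,255))):
        m=cv2.inRange(h,lo,hi)>0
        m&=(X[...,0]>250)&(X[...,0]<520)&(abs(X[...,1])<300)&(X[...,2]<15)
        p=X[m]; a=cv2.minAreaRect(p[:,:2].astype(np.float32)); print(nm,tn,m.sum(),"z",np.median(p[:,2]).round(1),np.round(a[0],1),np.round(a[1],1),round(a[2],1))
    m=(np.abs(X[...,2])<25)&(X[...,0]>200)&(X[...,0]<550)&(abs(X[...,1])<300); print("table z",np.median(X[m][:,2]).round(2))
E
```

```text
flip 18 709 zmax 58.2 topmean [664.7 -69.   51.2] rect [664.5 -68.3] [ 58.1 104.7] 10.5
   scene 1184 56.2 [668.8 -71.3  50.8] [667.6 -69.5] [ 58.5 105.1] 10.6
dollar 21 198 zmax 68.4 topmean [660.9 183.3  63. ] rect [660.8 183.9] [39.4 39.2] 3.2
   scene 408 67.1 [664.6 182.9  62.2] [664.3 183. ] [41.  39.5] 29.3
brass 22 126 zmax 69.2 topmean [663.9  64.7  65.1] rect [664.   64.7] [32.9 29.5] 2.1
   scene 288 67.7 [667.4  63.6  64.1] [667.2  63.1] [32.7 31.2] 31.1
cent 23 94 zmax 75.3 topmean [ 663.7 -193.9   70.7] rect [ 663.8 -193.6] [23.1 22.9] 18.2
   scene 194 74.0 [ 667.7 -194.7   69.7] [ 667.4 -194.9] [22.9 25.8] 35.0
loupe 91 187 zmax 50.7 topmean [ 512.9 -362.3   46.3] rect [ 513.4 -362.1] [35.6 39.4] 1.7
   scene 218 49.8 [ 514.5 -363.9   45.7] [ 513.8 -363. ] [38.7 42.3] 85.4
oil 56 146 zmax 71.5 topmean [510.8 372.1  67.4] rect [511.  372.1] [20.6 23.4] 1.6
   scene 301 70.0 [515.  371.7  65.5] [513.8 372.5] [24.3 25.3] 32.9
gauge 20 624 zmax 90.2 topmean [639.4 439.8  84.5] rect [637.5 444.9] [24.8 37.7] 30.9
   scene 1298 87.6 [644.1 439.3  83.6] [643.3 439.3] [25.9 27. ] 68.9
punch 24 687 zmax 75.5 topmean [ 621.1 -446.6   46.9] rect [ 621.5 -447.1] [70.5 71.5] 48.7
   scene 662 75.1 [ 622.7 -417.9   65.5] [ 622.1 -419.5] [12.6 12.4] 74.2
top blue 1021 z 6.2 [479.5 155.6] [135.5 102.7] 80.5
top green 532 z 6.2 [ 498.  -133.4] [ 43.1 132.7] 1.1
table z 1.16
scene blue 1026 z 5.3 [478. 151.] [136. 106.] 80.0
scene green 471 z 5.3 [ 496.3 -137.8] [132.6  48. ] 89.3
table z 0.52
```

```bash
python3 - <<'E'
from m import *
for nm in("top","scene"):
    C=dict(np.load(nm+"0.npz")); X=cloud(C); h=cv2.cvtColor(C["frame"],cv2.COLOR_RGB2HSV)
    for tn,lo,hi,(x,y) in(("blue",(105,100,60),(130,255,255),(510,155)),("green",(45,100,40),(85,255,255),(505,-133))):
        near=(np.abs(X[...,0]-x)<130)&(np.abs(X[...,1]-y)<105)&(X[...,2]<30)
        f=(cv2.inRange(h,lo,hi)>0)&near; w=(cv2.inRange(h,(5,60,80),(25,255,255))>0)&near
        for q,m in(("felt",f),("wood",w)):
            p=X[m]; a=cv2.minAreaRect(p[:,:2].astype(np.float32)); print(nm,tn,q,m.sum(),"z",np.median(p[:,2]).round(1),np.round(a[0],1),np.round(a[1],1),round(a[2],1))
E
```

```text
top blue felt 1936 z 6.1 [504. 151.] [137.  154.5] 80.5
top blue wood 633 z 18.4 [504.5 152. ] [157.3 175. ] 80.4
top green felt 834 z 6.0 [ 506.  -134.7] [137.1  62.6] 89.4
top green wood 464 z 17.5 [ 549.6 -126.3] [175.7 165.9] 3.5
scene blue felt 1956 z 5.3 [500.8 147.1] [136.4 152.2] 80.0
scene blue wood 1208 z 15.6 [498.5 145.5] [161.8 187.9] 80.1
scene green felt 585 z 5.3 [ 501.9 -138.2] [133.2  59.7] 89.1
scene green wood 691 z 14.8 [ 533.8 -129. ] [206.1 167.4] 88.0
```

Sizes and heights match, so the positions hold. First I turn the tool for the flip holder and come down some.

send_rows --pt "0 0 -1 0 0 0.2 85" --pt "0 0 -1 0 0 0.2 85" --pt "0 0 -1 0 0 0.2 85" --pt "0 0 -1 0 0 0.2 85" --pt "0 0 -1 0 0 0.2 85" --pt "0 0 -1 0 0 0.2 85" --pt "0 0 -1 0 0 0.2 85" --pt "0 0 -1 0 0 0.2 85" --pt "0 0 -1 0 0 0.2 85" --pt "0 0 -1 0 0 0.2 85" --pt "0 0 -1 0 0 0.2 85" --pt "0 0 -1 0 0 0.2 85" --pt "0 0 -1 0 0 0.2 85" --pt "0 0 -1 0 0 0.2 85" --pt "0 0 -1 0 0 0.2 85" --pt "0 0 0 0 0 0 85" --pt "0 0 0 0 0 0 85" --newtons 40

```text
time_s: 1.52
tool_pos: [136.4, -532.6, 170.9]
eef_rot: [-3.142, -0.001, 1.748]
wrist_force: [-0.1, -0.0, -0.5]
opening: 85.2
finger_force: 0.0
```

```bash
cat > go.py <<'E'
# usage: go.py x y z yaw -> remaining move in tool axes, in shares
import sys,numpy as np
from bench import r
from scipy.spatial.transform import Rotation as Ro
s=r.get_state(); R=Ro.from_euler("xyz",s["eef_rot"]).as_matrix()
x,y,z,yaw=map(float,sys.argv[1:5])
rv=Ro.from_matrix(R.T@(Ro.from_euler("z",yaw)*Ro.from_euler("x",np.pi)).as_matrix()).as_rotvec()/.1
R2=(Ro.from_euler("z",yaw)*Ro.from_euler("x",np.pi)).as_matrix()
d=np.array([x,y,z])-s["tool_pos"]
print("t",round(s["time_s"],1),"pos",s["tool_pos"].round(1),"rpy",s["eef_rot"].round(3),"open",round(s["opening"],1),"F",s["wrist_force"].round(1),"grip",round(s["finger_force"],1))
print("turn",rv.round(2),"shift now",(R.T@d/20).round(2),"shift after turn",(R2.T@d/20).round(2))
E
python3 go.py 666 -69 150 1.754
```

```text
t 1.5 pos [ 136.4 -532.6  170.9] rpy [-3.142e+00 -1.000e-03  1.748e+00] open 85.2 F [-0.1 -0.  -0.5] grip 0.0
turn [-0.   -0.01 -0.06] shift now [18.15 30.15  1.06] shift after turn [17.97 30.26  1.04]
```

send_rows --pt "0 0 0 0.6 1 0 85" --pt "0 0 0 0.6 1 0 85" --pt "0 0 0 0.6 1 0 85" --pt "0 0 0 0.6 1 0 85" --pt "0 0 0 0.6 1 0 85" --pt "0 0 0 0.6 1 0 85" --pt "0 0 0 0.6 1 0 85" --pt "0 0 0 0.6 1 0 85" --pt "0 0 0 0.6 1 0 85" --pt "0 0 0 0.6 1 0 85" --pt "0 0 0 0.6 1 0 85" --pt "0 0 0 0.6 1 0 85" --pt "0 0 0 0.6 1 0 85" --pt "0 0 0 0.6 1 0 85" --pt "0 0 0 0.6 1 0 85" --pt "0 0 0 0.6 1 0 85" --pt "0 0 0 0.6 1 0 85" --pt "0 0 0 0.6 1 0 85" --pt "0 0 0 0.6 1 0 85" --pt "0 0 0 0.6 1 0 85"

```text
time_s: 3.18
tool_pos: [487.9, -224.2, 171.6]
eef_rot: [3.141, 0.0, 1.747]
wrist_force: [0.7, -0.6, 0.5]
opening: 85.1
finger_force: 0.0
```

send_rows --pt "0 0 0 0.6 1 0 85" --pt "0 0 0 0.6 1 0 85" --pt "0 0 0 0.6 1 0 85" --pt "0 0 0 0.6 1 0 85" --pt "0 0 0 0.6 1 0 85" --pt "0 0 0 0.6 1 0 85" --pt "0 0 0 0.6 1 0.5 85" --pt "0 0 0 0.6 1 0.5 85" --pt "0 0 0 0.6 1 0 85" --pt "0 0 -0.06 0.6 1 0 85" --pt "0 0 0 0 0 0 85" --pt "0 0 0 0 0 0 85"

```text
time_s: 4.18
tool_pos: [662.8, -70.4, 150.7]
eef_rot: [-3.141, -0.0, 1.755]
wrist_force: [-1.1, -0.2, -0.4]
opening: 84.8
finger_force: 0.0
```

```bash
python3 go.py 666 -69 100 1.754; python3 - <<'E'
from bench import r
import cv2
o=[r.read_camera(n)["frame"] for n in("top","scene")]
cv2.imwrite("pics/a1.png",cv2.resize(o[1][130:270,180:440],None,fx=3,fy=3)[:,:,::-1])
E
```

```text
t 4.2 pos [662.8 -70.4 150.7] rpy [-3.141 -0.     1.755] open 84.8 F [-1.1 -0.2 -0.4] grip 0.0
turn [-0.01 -0.    0.01] shift now [0.04 0.17 2.54] shift after turn [0.04 0.17 2.54]
```

View pics/a1.png

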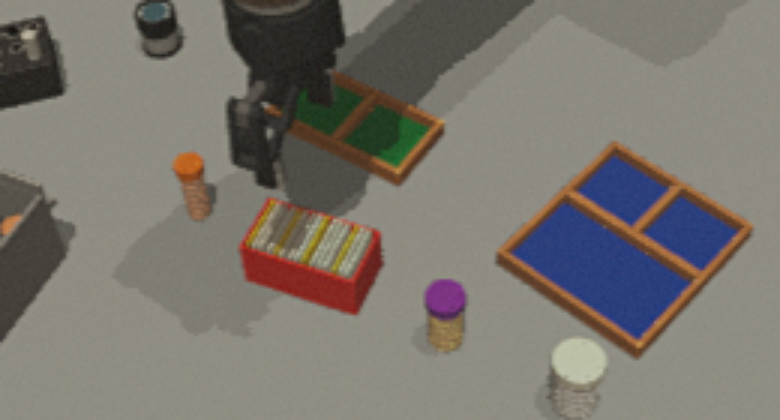

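The scene view shows the open gripper straddling the red holder (crop 310,255), with nothing else near it. Lowering.

send_rows --pt "0 0 0 0.04 0.17 0.8 85" --pt "0 0 0 0 0 0.8 85" --pt "0 0 0 0 0 0.8 85" --pt "0 0 0 0 0 0.8 85" --pt "0 0 0 0 0 0.8 85" --pt "0 0 0 0 0 0.8 85" --pt "0 0 0 0 0 0.8 85" --pt "0 0 0 0 0 0.6 85" --pt "0 0 0 0 0 0.4 85" --pt "0 0 0 0 0 0.2 85" --pt "0 0 0 0 0 0 85" --pt "0 0 0 0 0 0 54" --pt "0 0 0 0 0 0 54" --pt "0 0 0 0 0 0 54" --pt "0 0 0 0 0 0 54" --pt "0 0 0 0 0 0 54" --pt "0 0 0 0 0 0 54" --pt "0 0 0 0 0 0 54" --newtons 40

```text
time_s: 5.78
tool_pos: [666.3, -69.8, 16.5]
eef_rot: [3.14, 0.001, 1.757]
wrist_force: [0.1, -0.1, 5.7]
opening: 57.6
finger_force: 44.6
```

send_rows --pt "0 0 0 0 0 -0.2 54" --pt "0 0 0 0 0 -0.5 54" --pt "0 0 0 0 0 -0.8 54" --pt "0 0 0 0 0 -0.8 54" --pt "0 0 0 0 0 -0.8 54" --pt "0 0 0.8 0 0 -0.8 54" --pt "0 0 0.9 0 0 -0.8 54" --pt "0 0 0.9 0 0 -0.4 54" --pt "0 0 0.9 0 0 0 54" --pt "0 0 0 0 0 0 54"

```text
time_s: 6.62
tool_pos: [665.7, -69.8, 118.5]
eef_rot: [3.141, -0.0, 1.403]
wrist_force: [0.4, 1.2, -2.2]
opening: 57.5
finger_force: 43.8
```

```bash
python3 go.py 543.5 144.7 60 1.405
```

```text
t 6.6 pos [665.7 -69.8 118.5] rpy [ 3.141 -0.     1.403] open 57.5 F [ 0.4  1.2 -2.2] grip 43.8
turn [ 0.01 -0.   -0.02] shift now [ 9.55 -7.82  2.92] shift after turn [ 9.57 -7.8   2.92]
```

send_rows --pt "0 0 0 0.4 -0.3 0 54" --pt "0 0 0 0.8 -0.65 0 54" --pt "0 0 0 0.8 -0.65 0 54" --pt "0 0 0 0.8 -0.65 0 54" --pt "0 0 0 0.8 -0.65 0 54" --pt "0 0 0 0.8 -0.65 0 54" --pt "0 0 0 0.8 -0.65 0 54" --pt "0 0 0 0.8 -0.65 0 54" --pt "0 0 0 0.8 -0.65 0 54" --pt "0 0 0 0.8 -0.65 0.4 54" --pt "0 0 0 0.8 -0.65 0.6 54" --pt "0 0 0 0.8 -0.65 0.8 54" --pt "0 0 0 0.35 -0.35 0.8 54" --pt "0 0 0 0 0 0.3 54" --pt "0 0 0 0 0 0 54" --pt "0 0 0 0 0 0 54"

```text
time_s: 7.95
tool_pos: [542.6, 144.0, 59.4]
eef_rot: [-3.141, 0.0, 1.408]
wrist_force: [0.9, -0.3, -2.3]
opening: 57.4
finger_force: 43.7
```

```bash
python3 go.py 543.5 144.7 21.5 1.405;  python3 - <<'E'
from bench import r
import cv2
o=r.read_camera("scene")["frame"]
cv2.imwrite("pics/a2.png",cv2.resize(o[110:310,260:510],None,fx=3,fy=3)[:,:,::-1])
E
```

```text
t 8.0 pos [542.6 144.   59.4] rpy [-3.141  0.     1.408] open 57.4 F [ 0.9 -0.3 -2.3] grip 43.7
turn [-0.    0.    0.03] shift now [0.04 0.04 1.89] shift after turn [0.04 0.04 1.89]
```

View pics/a2.png

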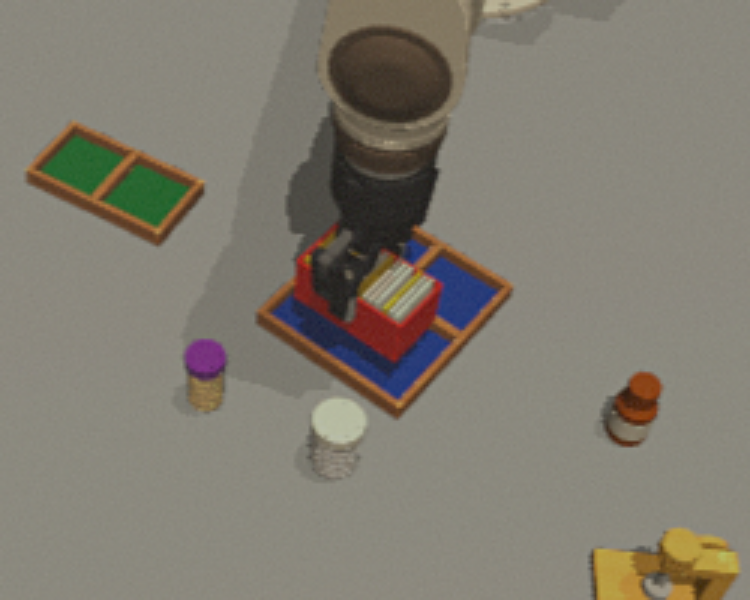

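The holder (crop 370,285) hangs level over the long compartment with its sides parallel to the tray. Lowering it slowly.

send_rows --pt "0 0 0 0.04 0.04 0.4 54" --pt "0 0 0 0 0 0.5 54" --pt "0 0 0 0 0 0.4 54" --pt "0 0 0 0 0 0.3 54" --pt "0 0 0 0 0 0.15 54" --pt "0 0 0 0 0 0.05 54" --pt "0 0 0 0 0 0 54" --pt "0 0 0 0 0 0 54"

```text
time_s: 8.67
tool_pos: [543.9, 144.8, 23.6]
eef_rot: [3.141, -0.0, 1.407]
wrist_force: [-0.1, 0.3, -1.4]
opening: 57.3
finger_force: 43.9
```

send_rows --pt "0 0 0 0 0 0.05 54" --pt "0 0 0 0 0 0.05 54" --pt "0 0 0 0 0 0 54" --pt "0 0 0 0 0 0 54"

```text
time_s: 9.0
tool_pos: [544.0, 144.9, 21.6]
eef_rot: [3.141, -0.0, 1.407]
wrist_force: [1.1, 0.2, -2.3]
opening: 57.5
finger_force: 43.9
```

send_rows --pt "0 0 0 0 0 0.03 54" --pt "0 0 0 0 0 0.03 54" --pt "0 0 0 0 0 0 54" --pt "0 0 0 0 0 0 54"

```text
time_s: 9.33
tool_pos: [544.0, 144.9, 21.5]
eef_rot: [3.14, -0.001, 1.407]
wrist_force: [-4.3, -1.3, 9.0]
opening: 57.6
finger_force: 45.2
```

Contact (9 N). I release it and lift straight up.

send_rows --pt "0 0 0 0 0 0 72" --pt "0 0 0 0 0 0 72" --pt "0 0 0 0 0 0 72" --pt "0 0 0 0 0 0 72" --pt "0 0 0 0 0 -0.3 72" --pt "0 0 0 0 0 -0.8 80" --pt "0 0 0 0 0 -1 85" --pt "0 0 0 0 0 -1 85" --pt "0 0 1 0 0 -1 85" --pt "0 0 1 0 0 -1 85" --pt "0 0 1 0 0 -1 85" --pt "0 0 1 0 0 0 85" --pt "0 0 1 0 0 0 85" --pt "0 0 1 0 0 0 85" --pt "0 0 1 0 0 0 85" --pt "0 0 1 0 0 0 85" --pt "0 0 1 0 0 0 85"

```text
time_s: 10.75
tool_pos: [543.8, 144.8, 142.5]
eef_rot: [3.142, -0.0, 0.502]
wrist_force: [0.0, -0.8, 0.2]
opening: 84.8
finger_force: 0.0
```

send_rows --pt "0 0 1 0 0 0 85" --pt "0 0 1 0 0 0 85" --pt "0 0 1 0 0 0 85" --pt "0 0 1 0 0 0 85" --pt "0 0 1 0 0 0 85" --pt "0 0 1 0 0 0 85" --pt "0 0 0.7 0 0 0 85" --pt "0 0 0 0 0 0 85"

```text
time_s: 11.42
tool_pos: [556.3, 29.2, 142.4]
eef_rot: [-3.058, 0.016, 0.011]
wrist_force: [-0.1, -0.1, 0.4]
opening: 85.1
finger_force: 0.0
```

```bash
python3 go.py 662.5 183.2 143 -0.166
```

```text
t 11.4 pos [556.3  29.2 142.4] rpy [-3.058  0.016  0.011] open 85.1 F [-0.1 -0.1  0.4] grip 0.0
turn [-0.82  0.23  1.76] shift now [ 5.39 -7.62  0.53] shift after turn [ 3.96 -8.47 -0.03]
```

```bash
python3 -c "
from bench import r
s=r.get_state();print(s['q'].round(3),s['qvel'].round(3),s['tool_pos'])"
```

```text
[0.01  0.104 0.02  1.504 0.084 3.141] [ 0.059 -0.003 -0.    -0.006 -0.002  0.   ] [556.33291929  29.23215423 142.40996518]
```

Joint 6 hit its range, because yaw = q1 − q6 + π. The half-turn-equivalent yaw 2.976 gives the same grasp, so I turn back the other way and fix the tilt.

send_rows --pt "0 0 -0.5 0 0 0 85" --pt "-0.83 0.16 0 0 0 0 85" --pt "0 0 -1 0 0 0 85" --pt "0 0 -1 0 0 0 85" --pt "0 0 -1 0 0 0 85" --pt "0 0 -1 0 0 0 85" --pt "0 0 -1 0 0 0 85" --pt "0 0 -1 0 0 0 85" --pt "0 0 -1 0 0 0 85" --pt "0 0 -1 0 0 0 85" --pt "0 0 -1 0 0 0 85" --pt "0 0 -1 0 0 0 85" --pt "0 0 -1 0 0 0 85" --pt "0 0 -1 0 0 0 85" --pt "0 0 -1 0 0 0 85" --pt "0 0 -1 0 0 0 85" --pt "0 0 -1 0 0 0 85" --pt "0 0 -1 0 0 0 85" --pt "0 0 -1 0 0 0 85" --pt "0 0 0 0 0 0 85"

```text
time_s: 13.08
tool_pos: [556.3, 33.0, 142.5]
eef_rot: [3.137, -0.001, 1.771]
wrist_force: [0.1, -0.5, 0.3]
opening: 84.8
finger_force: 0.0
```

```bash
python3 go.py 662.5 183.2 143 2.976
```

```text
t 13.1 pos [556.3  33.  142.5] rpy [ 3.137e+00 -1.000e-03  1.771e+00] open 84.8 F [ 0.1 -0.5  0.3] grip 0.0
turn [  0.05   0.02 -12.05] shift now [6.31 6.7  0.01] shift after turn [-4.    8.28 -0.03]
```

send_rows --pt "0.05 0.02 -0.95 0 0 0 85" --pt "0 0 -1 0 0 0 85" --pt "0 0 -1 0 0 0 85" --pt "0 0 -1 0 0 0 85" --pt "0 0 -1 0 0 0 85" --pt "0 0 -1 0 0 0 85" --pt "0 0 -1 0 0 0 85" --pt "0 0 -1 0 0 0 85" --pt "0 0 -1 0 0 0 85" --pt "0 0 -1 0 0 0 85" --pt "0 0 -1 0 0 0 85" --pt "0 0 -1 0 0 0 85" --pt "0 0 -0.1 0 0 0 85"

```text
time_s: 14.17
tool_pos: [556.3, 32.8, 142.4]
eef_rot: [3.139, -0.001, 2.972]
wrist_force: [0.3, 1.6, -0.5]
opening: 84.9
finger_force: 0.0
```

send_rows --pt "0 0 0 -0.4 0.85 0 85" --pt "0 0 0 -0.4 0.85 0 85" --pt "0 0 0 -0.4 0.85 0 85" --pt "0 0 0 -0.4 0.85 0 85" --pt "0 0 0 -0.4 0.85 0 85" --pt "0 0 0 -0.4 0.85 0 85" --pt "0 0 0 -0.4 0.85 0 85" --pt "0 0 0 -0.4 0.85 0 85" --pt "0 0 0 -0.4 0.85 0 85" --pt "0 0 0 -0.4 0.6 0 85" --pt "0 0 0 0 0 0 85" --pt "0 0 0 0 0 0 85"

```text
time_s: 15.17
tool_pos: [663.1, 182.0, 141.9]
eef_rot: [3.14, -0.002, 2.968]
wrist_force: [0.2, 0.1, 0.6]
opening: 85.0
finger_force: 0.0
```

```bash
python3 go.py 662.5 183.2 19 2.976; python3 - <<'E'
from bench import r
import cv2
o=[r.read_camera(n)["frame"] for n in("top","scene")]
a=cv2.resize(o[1][130:310,270:500],None,fx=3,fy=3); cv2.imwrite("pics/a3.png",a[:,:,::-1])
E
```

```text
t 15.2 pos [663.1 182.  141.9] rpy [ 3.140e+00 -2.000e-03  2.968e+00] open 85.0 F [0.2 0.1 0.6] grip 0.0
turn [ 0.02 -0.02 -0.08] shift now [0.03 0.04 6.14] shift after turn [0.04 0.06 6.14]
```

View pics/a3.png

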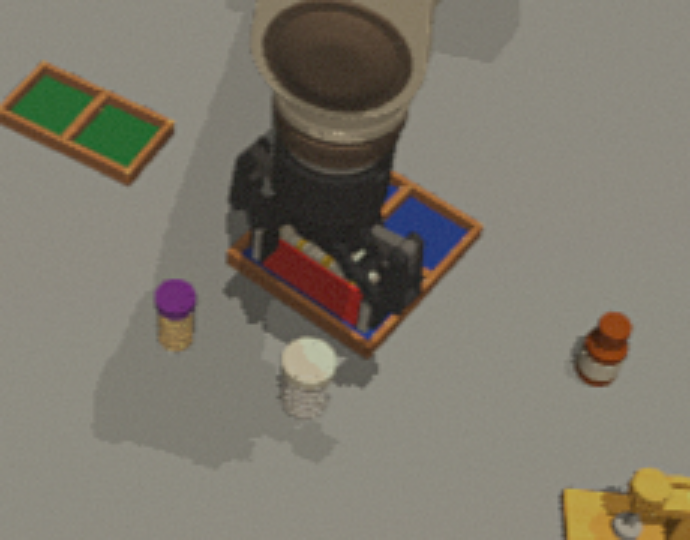

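The holder sits flat in the long compartment, and the gripper is over the white-capped tube (crop 307,375). Lowering around it.

send_rows --pt "0 0 -0.08 0.04 0.06 0.8 85" --pt "0 0 0 0 0 0.8 85" --pt "0 0 0 0 0 0.8 85" --pt "0 0 0 0 0 0.8 85" --pt "0 0 0 0 0 0.8 85" --pt "0 0 0 0 0 0.8 85" --pt "0 0 0 0 0 0.7 85" --pt "0 0 0 0 0 0.4 85" --pt "0 0 0 0 0 0.2 85" --pt "0 0 0 0 0 0 38" --pt "0 0 0 0 0 0 38" --pt "0 0 0 0 0 0 38" --pt "0 0 0 0 0 0 38" --pt "0 0 0 0 0 0 38" --pt "0 0 0 0 0 0 38" --pt "0 0 0 0 0 0 38" --pt "0 0 0 0 0 0 38" --newtons 60

```text
time_s: 16.68
tool_pos: [663.1, 183.3, 21.9]
eef_rot: [3.138, 0.0, 2.979]
wrist_force: [-1.1, -0.0, 6.7]
opening: 40.6
finger_force: 60.5
```

send_rows --pt "0 0 0 0 0 -0.2 38" --pt "0 0 0 0 0 -0.5 38" --pt "0 0 0 0 0 -0.8 38" --pt "0 0 0 0 0 -0.8 38" --pt "0 0 0 0 0 -0.8 38" --pt "0 0 0 0 0 -0.8 38" --pt "0 0 0 0 0 -0.8 38" --pt "0 0 0 0 0 -0.5 38" --pt "0 0 0 0 0 0 38"

```text
time_s: 17.43
tool_pos: [663.4, 183.0, 127.3]
eef_rot: [3.138, 0.002, 2.978]
wrist_force: [-0.1, -0.0, -4.5]
opening: 41.0
finger_force: 61.3
```

```bash
python3 - <<'E'
import numpy as np
c,s=np.cos(-.166),np.sin(-.166)
for y in(37,-37): print(506-46*c-y*s,151-46*s+y*c)
E
python3 go.py 466.7 195.2 100 2.976
```

```text
466.74616462869943 195.09236224838526
454.5185032666098 122.10959512069917
t 17.4 pos [663.4 183.  127.3] rpy [3.138e+00 2.000e-03 2.978e+00] open 41.0 F [-0.1 -0.  -4.5] grip 61.3
turn [0.04 0.02 0.02] shift now [ 9.81 -1.    1.34] shift after turn [ 9.8  -1.02  1.37]
```

send_rows --pt "0.04 0.02 0 0.4 -0.1 0 38" --pt "0 0 0 0.9 -0.1 0 38" --pt "0 0 0 0.9 -0.1 0 38" --pt "0 0 0 0.9 -0.1 0 38" --pt "0 0 0 0.9 -0.1 0 38" --pt "0 0 0 0.9 -0.1 0 38" --pt "0 0 0 0.9 -0.1 0 38" --pt "0 0 0 0.9 -0.1 0 38" --pt "0 0 0 0.9 -0.1 0 38" --pt "0 0 0 0.9 -0.1 0 38" --pt "0 0 0 0.9 0 0 38" --pt "0 0 0 0.4 0 0.4 38" --pt "0 0 0 0 0 0.8 38" --pt "0 0 0 0 0 0.8 38" --pt "0 0 0 0 0 0.8 38" --pt "0 0 0 0 0 0.4 38" --pt "0 0 0 0 0 0 38" --pt "0 0 0 0 0 0 38"

```text
time_s: 18.93
tool_pos: [465.0, 194.6, 60.6]
eef_rot: [-3.139, -0.005, 2.978]
wrist_force: [-0.2, 0.4, -4.0]
opening: 40.8
finger_force: 61.4
```

```bash
python3 go.py 466.7 195.1 27.5 2.976
```

```text
t 18.9 pos [465.  194.6  60.6] rpy [-3.139 -0.005  2.978] open 40.8 F [-0.2  0.4 -4. ] grip 61.4
turn [-0.02 -0.05  0.03] shift now [-0.09  0.04  1.66] shift after turn [-0.08  0.04  1.66]
```

send_rows --pt "-0.02 -0.05 0.03 -0.09 0.04 0.4 38" --pt "0 0 0 0 0 0.5 38" --pt "0 0 0 0 0 0.4 38" --pt "0 0 0 0 0 0.2 38" --pt "0 0 0 0 0 0.1 38" --pt "0 0 0 0 0 0.05 38" --pt "0 0 0 0 0 0 38" --pt "0 0 0 0 0 0 38"

```text
time_s: 19.6
tool_pos: [467.8, 195.4, 28.4]
eef_rot: [3.141, 0.002, 2.975]
wrist_force: [0.6, 0.5, -5.0]
opening: 41.0
finger_force: 61.4
```

send_rows --pt "0 0 0 0 0 0.05 38" --pt "0 0 0 0 0 0.03 38" --pt "0 0 0 0 0 0 38" --pt "0 0 0 0 0 0 38"

```text
time_s: 19.93
tool_pos: [467.9, 195.4, 26.8]
eef_rot: [3.141, 0.002, 2.975]
wrist_force: [-0.2, 0.2, -2.4]
opening: 40.8
finger_force: 61.8
```

send_rows --pt "0 0 0 0 0 0.03 38" --pt "0 0 0 0 0 0 38" --pt "0 0 0 0 0 0 38"

```text
time_s: 20.18
tool_pos: [467.9, 195.4, 26.8]
eef_rot: [3.141, 0.003, 2.975]
wrist_force: [-2.7, -1.2, 5.2]
opening: 40.7
finger_force: 62.5
```

send_rows --pt "0 0 0 0 0 0 56" --pt "0 0 0 0 0 0 56" --pt "0 0 0 0 0 0 56" --pt "0 0 0 0 0 0 56" --pt "0 0 0 0 0 -0.3 56" --pt "0 0 0 0 0 -0.8 56" --pt "0 0 0 0 0 -1 56" --pt "0 0 0 0 0 -1 60" --pt "0 0 0 0 0 -1 85" --pt "0 0 0 0 0 -1 85" --pt "0 0 0 -0.2 -0.5 0 85" --pt "0 0 0 -0.25 -1 0 85" --pt "0 0 0 -0.25 -1 0 85" --pt "0 0 0 -0.25 -1 0 85" --pt "0 0 0 -0.25 -1 0 85" --pt "0 0 0 -0.25 -1 0 85" --pt "0 0 0 -0.25 -1 0 85" --pt "0 0 0 -0.25 -1 0 85" --pt "0 0 0 -0.25 -1 0 85" --pt "0 0 0 -0.25 -1 0 85"

```text
time_s: 21.85
tool_pos: [484.1, -1.5, 127.7]
eef_rot: [3.141, 0.001, 2.975]
wrist_force: [-0.3, -0.3, -0.9]
opening: 85.3
finger_force: 0.0
```

send_rows --pt "0 0 0 -0.25 -1 0 85" --pt "0 0 0 -0.25 -1 0 85" --pt "0 0 0 -0.25 -1 0 85" --pt "0 0 0 -0.25 -1 0 85" --pt "0 0 0 -0.25 -1 0 85" --pt "0 0 0 -0.25 -1 0 85" --pt "0 0 0 -0.25 -1 0 85" --pt "0 0 0 -0.25 -1 0 85" --pt "0 0 0 -0.25 -1 0 85" --pt "0 0 0 -0.25 -1 0 85" --pt "0 0 0 -0.25 -1 0 85" --pt "0 0 0 -0.25 -1 0 85" --pt "0 0 0 -0.25 -1 0 85" --pt "0 0 0 -0.25 -1 0 85" --pt "0 0 0 -0.25 -1 0 85" --pt "0 0 0 -0.25 -1 0 85" --pt "0 0 0 -0.2 -1 0 85" --pt "0 0 0 0 -0.6 0 85" --pt "0 0 0 0 0 0 85" --pt "0 0 0 0 0 0 85"

```text
time_s: 23.52
tool_pos: [508.5, -361.4, 127.4]
eef_rot: [3.14, 0.001, 2.974]
wrist_force: [0.1, -0.3, 0.2]
opening: 85.2
finger_force: 0.0
```

```bash
python3 go.py 514 -362.5 14 2.976; python3 - <<'E'
from bench import r
import cv2
o=[r.read_camera(n)["frame"] for n in("top","scene")]
a=cv2.resize(o[1][90:280,160:450],None,fx=2.7,fy=2.7); cv2.imwrite("pics/a4.png",a[:,:,::-1])
E
```

```text
t 23.5 pos [ 508.5 -361.4  127.4] rpy [3.140e+00 1.000e-03 2.974e+00] open 85.2 F [ 0.1 -0.3  0.2] grip 0.0
turn [ 0.01  0.01 -0.02] shift now [-0.28 -0.01  5.67] shift after turn [-0.28 -0.01  5.67]
```

View pics/a4.png

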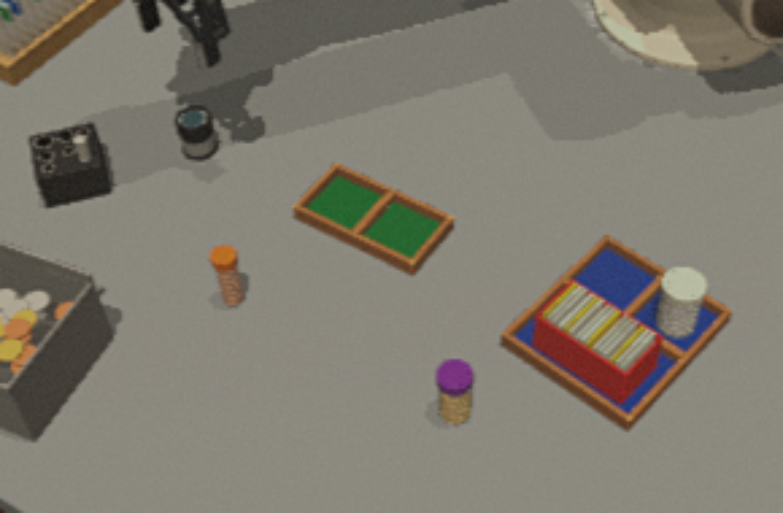

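Both blue-tray pieces stand upright in their compartments, and the gripper is above the loupe (crop 197,130). Grasping it.

send_rows --pt "0 0 0 -0.28 0 0.6 85" --pt "0 0 0 0 0 0.8 85" --pt "0 0 0 0 0 0.8 85" --pt "0 0 0 0 0 0.8 85" --pt "0 0 0 0 0 0.8 85" --pt "0 0 0 0 0 0.8 85" --pt "0 0 0 0 0 0.6 85" --pt "0 0 0 0 0 0.3 85" --pt "0 0 0 0 0 0.1 85" --pt "0 0 0 0 0 0 36" --pt "0 0 0 0 0 0 36" --pt "0 0 0 0 0 0 36" --pt "0 0 0 0 0 0 36" --pt "0 0 0 0 0 0 36" --pt "0 0 0 0 0 0 36" --pt "0 0 0 0 0 0 36" --pt "0 0 0 0 0 0 36" --pt "0 0 0 0 0 0 36" --newtons 30

```text
time_s: 25.12
tool_pos: [515.3, -362.5, 17.0]
eef_rot: [-3.141, 0.003, 2.975]
wrist_force: [-0.2, 0.1, 6.7]
opening: 39.1
finger_force: 30.5
```

send_rows --pt "0 0 0 0 0 -0.2 36" --pt "0 0 0 0 0 -0.5 36" --pt "0 0 0 0 0 -0.8 36" --pt "0 0 0 0 0 -0.8 36" --pt "0 0 0 0 0 -0.8 36" --pt "0 0 0 0 0 -0.8 36" --pt "0 0 0 0 0 -0.8 36" --pt "0 0 0 0 0 -0.5 36" --pt "0 0 0 0 0 0 36"

```text
time_s: 25.87
tool_pos: [515.4, -362.8, 122.8]
eef_rot: [-3.14, 0.005, 2.975]
wrist_force: [-0.2, -0.1, 0.2]
opening: 39.1
finger_force: 30.3
```

```bash
python3 go.py 454.5 122.1 118 2.976
```

```text
t 25.9 pos [ 515.4 -362.8  122.8] rpy [-3.14   0.005  2.975] open 39.1 F [-0.2 -0.1  0.2] grip 30.3
turn [-0.01  0.05 -0.01] shift now [ 7.01 23.41  0.18] shift after turn [ 7.   23.41  0.24]
```

send_rows --pt "0 0 0 0.1 0.4 0 36" --pt "0 0 0 0.3 1 0 36" --pt "0 0 0 0.3 1 0 36" --pt "0 0 0 0.3 1 0 36" --pt "0 0 0 0.3 1 0 36" --pt "0 0 0 0.3 1 0 36" --pt "0 0 0 0.3 1 0 36" --pt "0 0 0 0.3 1 0 36" --pt "0 0 0 0.3 1 0 36" --pt "0 0 0 0.3 1 0 36" --pt "0 0 0 0.3 1 0 36" --pt "0 0 0 0.3 1 0 36" --pt "0 0 0 0.3 1 0 36" --pt "0 0 0 0.3 1 0 36" --pt "0 0 0 0.3 1 0 36" --pt "0 0 0 0.3 1 0 36" --pt "0 0 0 0.3 1 0 36" --pt "0 0 0 0.3 1 0 36" --pt "0 0 0 0.3 1 0 36" --pt "0 0 0 0.3 1 0 36"

```text
time_s: 27.53
tool_pos: [463.0, 40.9, 118.5]
eef_rot: [3.141, -0.0, 2.976]
wrist_force: [-0.3, -0.0, -0.6]
opening: 39.3
finger_force: 30.3
```

send_rows --pt "0 0 0 0.3 1 0 36" --pt "0 0 0 0.3 1 0 36" --pt "0 0 0 0.3 0.9 0 36" --pt "0 0 0 0.3 0.6 0 36" --pt "0 0 0 0.1 0.5 0 36" --pt "0 0 0 0 0 0.5 36" --pt "0 0 0 0 0 0.8 36" --pt "0 0 0 0 0 0.8 36" --pt "0 0 0 0 0 0.8 36" --pt "0 0 0 0 0 0.5 36" --pt "0 0 0 0 0 0 36" --pt "0 0 0 0 0 0 36"

```text
time_s: 28.53
tool_pos: [451.6, 122.4, 51.3]
eef_rot: [-3.141, 0.0, 2.975]
wrist_force: [-0.7, 0.4, 0.1]
opening: 39.2
finger_force: 30.4
```

```bash
python3 go.py 454.5 122.1 22 2.976; python3 - <<'E'
from bench import r
import cv2
o=[r.read_camera(n)["frame"] for n in("top","scene")]
a=cv2.resize(o[1][130:270,310:460],None,fx=4,fy=4); cv2.imwrite("pics/a5.png",a[:,:,::-1])
E
```

```text
t 28.5 pos [451.6 122.4  51.3] rpy [-3.141  0.     2.975] open 39.2 F [-0.7  0.4  0.1] grip 30.4
turn [-0.    0.   -0.01] shift now [-0.15  0.01  1.46] shift after turn [-0.15  0.01  1.46]
```

View pics/a5.png

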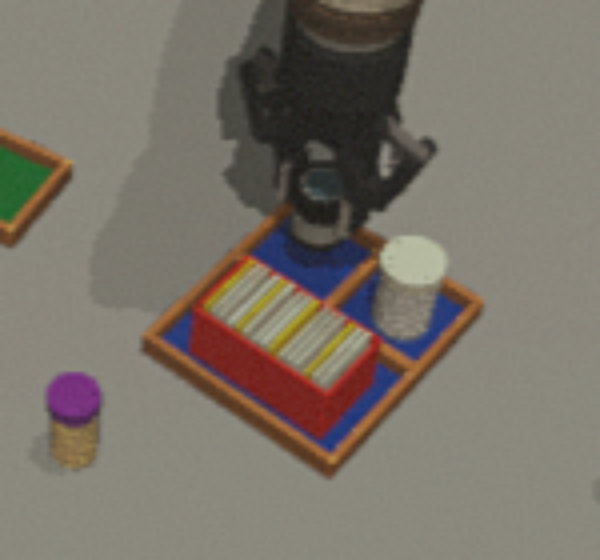

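The loupe (crop 318,215) hangs level over the free square, and its finger is clear of the tube. Lowering.

send_rows --pt "0 0 0 -0.15 0 0.4 36" --pt "0 0 0 0 0 0.5 36" --pt "0 0 0 0 0 0.3 36" --pt "0 0 0 0 0 0.1 36" --pt "0 0 0 0 0 0.05 36" --pt "0 0 0 0 0 0.05 36" --pt "0 0 0 0 0 0 36" --pt "0 0 0 0 0 0 36"

```text
time_s: 29.3
tool_pos: [455.1, 122.5, 24.1]
eef_rot: [3.141, 0.002, 2.976]
wrist_force: [0.6, -0.2, -0.5]
opening: 39.6
finger_force: 30.4
```

send_rows --pt "0 0 0 0 0 0.05 36" --pt "0 0 0 0 0 0.03 36" --pt "0 0 0 0 0 0 36" --pt "0 0 0 0 0 0 36"

```text
time_s: 29.63
tool_pos: [455.0, 122.4, 22.3]
eef_rot: [3.141, 0.002, 2.975]
wrist_force: [0.2, -1.0, -0.5]
opening: 39.2
finger_force: 30.4
```

send_rows --pt "0 0 0 0 0 0.03 36" --pt "0 0 0 0 0 0 36" --pt "0 0 0 0 0 0 36"

```text
time_s: 29.88
tool_pos: [455.1, 122.4, 21.9]
eef_rot: [3.141, 0.002, 2.976]
wrist_force: [-1.1, -0.3, 3.0]
opening: 39.2
finger_force: 30.5
```

send_rows --pt "0 0 0 0 0 0 54" --pt "0 0 0 0 0 0 54" --pt "0 0 0 0 0 0 54" --pt "0 0 0 0 0 0 54" --pt "0 0 0 0 0 -0.3 54" --pt "0 0 0 0 0 -0.8 54" --pt "0 0 0 0 0 -1 54" --pt "0 0 0 0 0 -1 60" --pt "0 0 -0.74 0 0 -1 85" --pt "0 0 -0.8 0 0 -1 85" --pt "0 0 0 0 0 -0.4 85" --pt "0 0 0 -0.5 -0.8 0 85" --pt "0 0 0 -0.6 -0.9 0 85" --pt "0 0 0 -0.6 -0.9 0 85" --pt "0 0 0 -0.6 -0.9 0 85" --pt "0 0 0 -0.6 -0.9 0 85" --pt "0 0 0 -0.6 -0.9 0 85" --pt "0 0 0 -0.6 -0.9 0 85" --pt "0 0 0 -0.6 -0.9 0 85" --pt "0 0 0 -0.6 -0.9 0 85"

```text
time_s: 31.55
tool_pos: [559.2, -39.9, 131.3]
eef_rot: [3.141, 0.001, 3.127]
wrist_force: [-0.4, 0.2, 0.1]
opening: 85.0
finger_force: 0.0
```

```bash
python3 go.py 665.5 -194.3 140 3.13
```

```text
t 31.6 pos [559.2 -39.9 131.3] rpy [3.141e+00 1.000e-03 3.127e+00] open 85.0 F [-0.4  0.2  0.1] grip 0.0
turn [ 0.    0.01 -0.03] shift now [-5.43 -7.64 -0.43] shift after turn [-5.4  -7.66 -0.43]
```

send_rows --pt "0 0 0 -0.6 -0.9 0 85" --pt "0 0 0 -0.6 -0.9 0 85" --pt "0 0 0 -0.6 -0.9 0 85" --pt "0 0 0 -0.6 -0.9 0 85" --pt "0 0 0 -0.6 -0.9 0 85" --pt "0 0 0 -0.6 -0.9 0 85" --pt "0 0 0 -0.6 -0.7 0 85" --pt "0 0 0 -0.6 -0.5 0 85" --pt "0 0 0 0 0 0 85" --pt "0 0 0 0 0 0 85"

```text
time_s: 32.38
tool_pos: [653.1, -172.3, 130.9]
eef_rot: [3.141, 0.0, 3.127]
wrist_force: [0.2, -0.0, 0.5]
opening: 84.7
finger_force: 0.0
```

```bash
python3 go.py 665.5 -194.3 20 3.13
```

```text
t 32.4 pos [ 653.1 -172.3  130.9] rpy [3.141 0.    3.127] open 84.7 F [ 0.2 -0.   0.5] grip 0.0
turn [ 0.01  0.   -0.03] shift now [-0.63 -1.1   5.54] shift after turn [-0.63 -1.09  5.54]
```

send_rows --pt "0 0 0 -0.32 -0.55 0 85" --pt "0 0 0 -0.31 -0.55 0.3 85" --pt "0 0 0 0 0 0.5 80" --pt "0 0 0 0 0 0.8 80" --pt "0 0 0 0 0 0.8 80" --pt "0 0 0 0 0 0.8 80" --pt "0 0 0 0 0 0.8 80" --pt "0 0 0 0 0 0.8 80" --pt "0 0 0 0 0 0.4 80" --pt "0 0 0 0 0 0.1 80" --pt "0 0 0 0 0 0 22" --pt "0 0 0 0 0 0 22" --pt "0 0 0 0 0 0 22" --pt "0 0 0 0 0 0 22" --pt "0 0 0 0 0 0 22" --pt "0 0 0 0 0 0 22" --pt "0 0 0 0 0 0 22" --pt "0 0 0 0 0 0 22" --pt "0 0 0 0 0 0 22" --pt "0 0 0 0 0 0 22" --newtons 35

```text
time_s: 34.05
tool_pos: [666.3, -194.3, 27.0]
eef_rot: [-3.142, 0.003, 3.129]
wrist_force: [-0.1, 0.9, 5.6]
opening: 24.9
finger_force: 34.4
```

send_rows --pt "0 0 0 0 0 -0.2 22" --pt "0 0 0 0 0 -0.5 22" --pt "0 0 0 0 0 -0.8 22" --pt "0 0 0 0 0 -0.8 22" --pt "0 0 0 0 0 -0.8 22" --pt "0 0 0 0 0 -0.8 22" --pt "0 0 0 0 0 -0.5 22" --pt "0 0 0 0 0 0 22" --pt "0 0 0 0 0 0 22"

```text
time_s: 34.8
tool_pos: [665.8, -194.3, 114.2]
eef_rot: [3.142, 0.002, 3.129]
wrist_force: [0.6, 0.0, -2.8]
opening: 25.2
finger_force: 34.5
```

```bash
python3 go.py 508 -171.5 70 3.13
```

```text
t 34.8 pos [ 665.8 -194.3  114.2] rpy [3.142e+00 2.000e-03 3.129e+00] open 25.2 F [ 0.6  0.  -2.8] grip 34.5
turn [ 0.    0.02 -0.01] shift now [7.91 1.04 2.19] shift after turn [7.9  1.05 2.21]
```

send_rows --pt "0 0 0 0.4 0.1 0 22" --pt "0 0 0 0.8 0.1 0 22" --pt "0 0 0 0.8 0.1 0 22" --pt "0 0 0 0.8 0.1 0 22" --pt "0 0 0 0.8 0.1 0 22" --pt "0 0 0 0.8 0.1 0 22" --pt "0 0 0 0.8 0.1 0 22" --pt "0 0 0 0.8 0.1 0 22" --pt "0 0 0 0.8 0.1 0.2 22" --pt "0 0 0 0.7 0.1 0.5 22" --pt "0 0 0 0.4 0.05 0.8 22" --pt "0 0 0 0 0 0.7 22" --pt "0 0 0 0 0 0 22" --pt "0 0 0 0 0 0 22"

```text
time_s: 35.97
tool_pos: [507.0, -171.0, 68.4]
eef_rot: [3.141, -0.001, 3.129]
wrist_force: [0.4, -0.0, -2.0]
opening: 25.1
finger_force: 34.5
```

```bash
python3 go.py 508 -171.5 32 3.13; python3 - <<'E'
from bench import r
import cv2
o=[r.read_camera(n)["frame"] for n in("top","scene")]
a=cv2.resize(o[1][100:240,220:450],None,fx=3.4,fy=3.4); cv2.imwrite("pics/a6.png",a[:,:,::-1])
E
```

```text
t 36.0 pos [ 507.  -171.    68.4] rpy [ 3.141e+00 -1.000e-03  3.129e+00] open 25.1 F [ 0.4 -0.  -2. ] grip 34.5
turn [ 0.01 -0.01 -0.01] shift now [-0.05 -0.03  1.82] shift after turn [-0.05 -0.03  1.82]
```

View pics/a6.png

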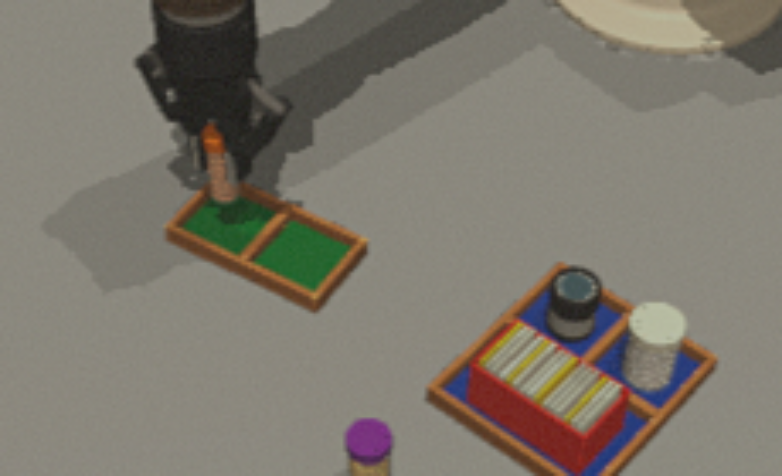

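The loupe and dollar tube both stand in their squares. The cent tube (crop 220,170) is over the left green compartment. Lowering it.

send_rows --pt "0 0 0 -0.05 -0.03 0.4 22" --pt "0 0 0 0 0 0.5 22" --pt "0 0 0 0 0 0.4 22" --pt "0 0 0 0 0 0.25 22" --pt "0 0 0 0 0 0.1 22" --pt "0 0 0 0 0 0.05 22" --pt "0 0 0 0 0 0 22" --pt "0 0 0 0 0 0 22"

```text
time_s: 36.73
tool_pos: [509.2, -171.9, 36.0]
eef_rot: [3.141, 0.002, 3.13]
wrist_force: [1.0, 0.3, -1.6]
opening: 25.0
finger_force: 34.6
```

send_rows --pt "0 0 0 0 0 0.1 22" --pt "0 0 0 0 0 0.05 22" --pt "0 0 0 0 0 0.03 22" --pt "0 0 0 0 0 0 22" --pt "0 0 0 0 0 0 22"

```text
time_s: 37.15
tool_pos: [509.1, -171.9, 32.1]
eef_rot: [3.141, 0.002, 3.129]
wrist_force: [0.3, 0.7, -1.4]
opening: 25.1
finger_force: 34.7
```

send_rows --pt "0 0 0 0 0 0.03 22" --pt "0 0 0 0 0 0 22" --pt "0 0 0 0 0 0 22"

```text
time_s: 37.4
tool_pos: [509.2, -171.9, 32.0]
eef_rot: [3.142, 0.002, 3.129]
wrist_force: [-1.1, 0.8, 3.5]
opening: 24.8
finger_force: 35.2
```

send_rows --pt "0 0 0 0 0 0 42" --pt "0 0 0 0 0 0 42" --pt "0 0 0 0 0 0 42" --pt "0 0 0 0 0 0 42" --pt "0 0 0 0 0 -0.3 42" --pt "0 0 0 0 0 -0.8 42" --pt "0 0 0 0 0 -1 42" --pt "0 0 0 0 0 -1 50" --pt "0 0 0 0 0 -1 80" --pt "0 0 0 0 0 -1 80" --pt "0 0 0 0 0 -0.8 80" --pt "0 0 0 0 0.5 0 80" --pt "0 0 0 0 1 0 80" --pt "0 0 0 0 1 0 80" --pt "0 0 0 0 1 0 80" --pt "0 0 0 0 1 0 80" --pt "0 0 0 0 1 0 80" --pt "0 0 0 0 1 0 80" --pt "0 0 0 0 1 0 80" --pt "0 0 0 0 1 0 80"

```text
time_s: 39.07
tool_pos: [510.4, -0.5, 149.1]
eef_rot: [3.141, 0.001, 3.13]
wrist_force: [0.0, 0.4, 0.3]
opening: 79.9
finger_force: 0.0
```

send_rows --pt "0 0 0 0 1 0 80" --pt "0 0 0 0 1 0 80" --pt "0 0 0 0 1 0 80" --pt "0 0 0 0 1 0 80" --pt "0 0 0 0 1 0 80" --pt "0 0 0 0 1 0 80" --pt "0 0 0 0 1 0 80" --pt "0 0 0 0 1 0 80" --pt "0 0 0 0 1 0 80" --pt "0 0 0 0 1 0 80" --pt "0 0 0 0 1 0 80" --pt "0 0 0 0 1 0 80" --pt "0 0 0 0 1 0 80" --pt "0 0 0 0 1 0 80" --pt "0 0 0 0 1 0 80" --pt "0 0 0 0 1 0 80" --pt "0 0 0 0 1 0 80" --pt "0 0 0 0 1 0 80" --pt "0 0 0 0 0.7 0 80" --pt "0 0 0 0 0 0 80"

```text
time_s: 40.73
tool_pos: [514.6, 374.4, 148.7]
eef_rot: [3.141, 0.001, 3.132]
wrist_force: [0.3, 0.5, -0.6]
opening: 80.0
finger_force: 0.0
```

```bash
python3 go.py 512.5 372.2 37 3.13; python3 - <<'E'
from bench import r
import cv2
o=[r.read_camera(n)["frame"] for n in("top","scene")]
a=cv2.resize(o[1][130:290,240:510],None,fx=2.9,fy=2.9); cv2.imwrite("pics/a7.png",a[:,:,::-1])
E
```

```text
t 40.7 pos [514.6 374.4 148.7] rpy [3.141e+00 1.000e-03 3.132e+00] open 80.0 F [ 0.3  0.5 -0.6] grip 0.0
turn [0.   0.01 0.02] shift now [ 0.11 -0.11  5.58] shift after turn [ 0.11 -0.11  5.58]
```

View pics/a7.png

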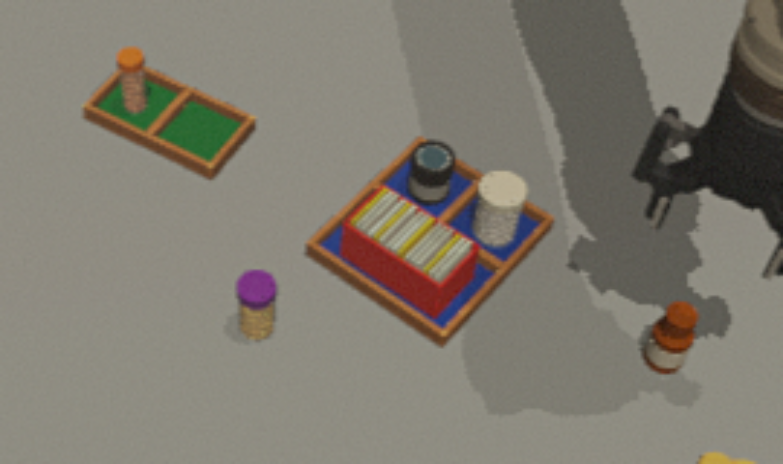

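Four pieces are upright in place. The gripper is above the oil bottle (crop 670,340). I grip it by its cap.

send_rows --pt "0 0 0 0.1 -0.1 0.4 80" --pt "0 0 0 0 0 0.6 80" --pt "0 0 0 0 0 0.6 80" --pt "0 0 0 0 0 0.4 80" --pt "0 0 0 0 0 0 80" --pt "0 0 0 0 0 0 80"

```text
time_s: 41.33
tool_pos: [513.1, 369.5, 108.7]
eef_rot: [-3.141, 0.0, 3.129]
wrist_force: [-0.7, 0.1, -1.3]
opening: 80.0
finger_force: 0.0
```

```bash
python3 go.py 513 372.2 37 3.13
```

```text
t 41.3 pos [513.1 369.5 108.7] rpy [-3.141  0.     3.129] open 80.0 F [-0.7  0.1 -1.3] grip 0.0
turn [-0.01  0.   -0.01] shift now [0.01 0.14 3.58] shift after turn [0.01 0.14 3.58]
```

send_rows --pt "0 0 0 0 0.14 0.5 80" --pt "0 0 0 0 0 0.7 80" --pt "0 0 0 0 0 0.8 80" --pt "0 0 0 0 0 0.8 80" --pt "0 0 0 0 0 0.5 80" --pt "0 0 0 0 0 0.3 80" --pt "0 0 0 0 0 0 23" --pt "0 0 0 0 0 0 23" --pt "0 0 0 0 0 0 23" --pt "0 0 0 0 0 0 23" --pt "0 0 0 0 0 0 23" --pt "0 0 0 0 0 0 23" --pt "0 0 0 0 0 0 23" --pt "0 0 0 0 0 0 23" --pt "0 0 0 0 0 0 23" --pt "0 0 0 0 0 0 23" --newtons 25

```text
time_s: 42.67
tool_pos: [514.2, 373.4, 38.9]
eef_rot: [3.14, 0.003, 3.13]
wrist_force: [-0.7, 1.1, 6.7]
opening: 30.9
finger_force: 24.6
```

send_rows --pt "0 0 0 0 0 -0.2 23" --pt "0 0 0 0 0 -0.5 23" --pt "0 0 0 0 0 -0.8 23" --pt "0 0 0 0 0 -0.8 23" --pt "0 0 0 0 0 -0.8 23" --pt "0 0 0 0 0 -0.8 23" --pt "0 0 0 0 0 -0.8 23" --pt "0 0 0 0 0 -0.3 23" --pt "0 0 0 0 0 0 23" --pt "0 0 0 0 0 0 23"

```text
time_s: 43.5
tool_pos: [513.5, 372.9, 137.5]
eef_rot: [3.141, 0.002, 3.129]
wrist_force: [0.2, 0.7, -1.4]
opening: 31.1
finger_force: 24.9
```

```bash
python3 go.py 508.5 -97.5 140 3.13; python3 - <<'E'
from bench import r
import cv2
o=[r.read_camera(n)["frame"] for n in("top","scene")]
a=cv2.resize(o[1][130:290,390:550],None,fx=3,fy=3); cv2.imwrite("pics/a8.png",a[:,:,::-1])
E
```

```text
t 43.5 pos [513.5 372.9 137.5] rpy [3.141e+00 2.000e-03 3.129e+00] open 31.1 F [ 0.2  0.7 -1.4] grip 24.9
turn [ 0.    0.02 -0.01] shift now [ -0.04 -23.52  -0.13] shift after turn [-2.000e-02 -2.352e+01 -1.300e-01]
```

View pics/a8.png

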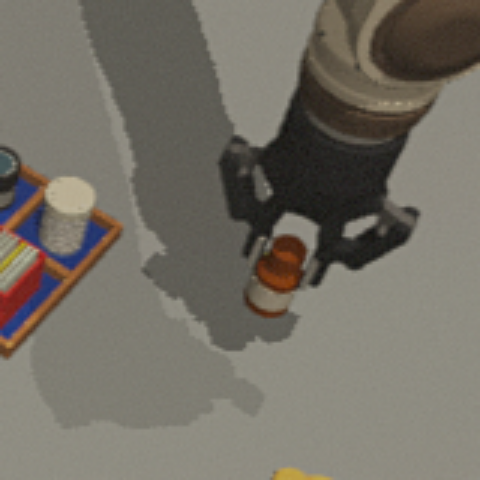

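The bottle is upright, but the 31 mm opening means the pads sit on the sloping shoulder rather than the 26 mm cap. There is time, so I set it back down and grip higher.

send_rows --pt "0 0 0 0 0 0.4 23" --pt "0 0 0 0 0 0.8 23" --pt "0 0 0 0 0 0.8 23" --pt "0 0 0 0 0 0.8 23" --pt "0 0 0 0 0 0.8 23" --pt "0 0 0 0 0 0.6 23" --pt "0 0 0 0 0 0.4 23" --pt "0 0 0 0 0 0.15 23" --pt "0 0 0 0 0 0.05 23" --pt "0 0 0 0 0 0 23" --pt "0 0 0 0 0 0 23"

```text
time_s: 44.52
tool_pos: [514.0, 373.2, 42.6]
eef_rot: [3.141, 0.003, 3.129]
wrist_force: [-0.2, -0.5, -0.8]
opening: 31.4
finger_force: 24.9
```

send_rows --pt "0 0 0 0 0 0.05 23" --pt "0 0 0 0 0 0.05 23" --pt "0 0 0 0 0 0.03 23" --pt "0 0 0 0 0 0 23" --pt "0 0 0 0 0 0 23"

```text
time_s: 44.93
tool_pos: [513.6, 372.9, 39.1]
eef_rot: [3.141, 0.002, 3.13]
wrist_force: [0.4, 0.1, -0.7]
opening: 31.2
finger_force: 24.9
```

send_rows --pt "0 0 0 0 0 0.03 23" --pt "0 0 0 0 0 0 23" --pt "0 0 0 0 0 0 23"

```text
time_s: 45.18
tool_pos: [513.7, 373.0, 39.0]
eef_rot: [3.141, 0.002, 3.13]
wrist_force: [-2.1, -1.8, 3.4]
opening: 31.6
finger_force: 25.6
```

send_rows --pt "0 0 0 0 0 0 46" --pt "0 0 0 0 0 0 46" --pt "0 0 0 0 0 0 46" --pt "0 0 0 0 0 0 46" --pt "0 0 0 0 0 -0.25 46" --pt "0 0 0 0 0 -0.2 46" --pt "0 0 0 0 0 0 46" --pt "0 0 0 0 0 0 23" --pt "0 0 0 0 0 0 23" --pt "0 0 0 0 0 0 23" --pt "0 0 0 0 0 0 23" --pt "0 0 0 0 0 0 23" --pt "0 0 0 0 0 0 23"

```text
time_s: 46.27
tool_pos: [513.7, 373.0, 47.8]
eef_rot: [3.141, 0.002, 3.13]
wrist_force: [-0.7, 0.3, 5.0]
opening: 24.6
finger_force: 24.6
```

Opening 24.6 mm, so it is on the cap. Lift and carry.

send_rows --pt "0 0 0 0 0 -0.2 23" --pt "0 0 0 0 0 -0.5 23" --pt "0 0 0 0 0 -0.8 23" --pt "0 0 0 0 0 -0.8 23" --pt "0 0 0 0 0 -0.8 23" --pt "0 0 0 0 0 -0.8 23" --pt "0 0 0 0 0 -0.8 23" --pt "0 0 0 0 0 -0.3 23" --pt "0 0 0 0 -0.4 0 23" --pt "0 0 0 0 -0.8 0 23" --pt "0 0 0 0 -0.8 0 23" --pt "0 0 0 0 -0.8 0 23" --pt "0 0 0 0 -0.8 0 23" --pt "0 0 0 0 -0.8 0 23" --pt "0 0 0 0 -0.8 0 23" --pt "0 0 0 0 -0.8 0 23" --pt "0 0 0 0 -0.8 0 23" --pt "0 0 0 0 -0.8 0 23" --pt "0 0 0 0 -0.8 0 23" --pt "0 0 0 0 -0.8 0 23"

```text
time_s: 47.93
tool_pos: [511.1, 187.2, 147.4]
eef_rot: [3.141, 0.002, 3.129]
wrist_force: [0.6, 0.4, -0.6]
opening: 25.2
finger_force: 24.7
```

send_rows --pt "0 0 0 0 -0.8 0 23" --pt "0 0 0 0 -0.8 0 23" --pt "0 0 0 0 -0.8 0 23" --pt "0 0 0 0 -0.8 0 23" --pt "0 0 0 0 -0.8 0 23" --pt "0 0 0 0 -0.8 0 23" --pt "0 0 0 0 -0.8 0 23" --pt "0 0 0 0 -0.8 0 23" --pt "0 0 0 0 -0.8 0 23" --pt "0 0 0 0 -0.8 0 23" --pt "0 0 0 0 -0.8 0 23" --pt "0 0 0 0 -0.8 0 23" --pt "0 0 0 0 -0.8 0 23" --pt "0 0 0 0 -0.8 0 23" --pt "0 0 0 0 -0.8 0 23" --pt "0 0 0 0 -0.8 0 23" --pt "0 0 0 0 -0.8 0 23" --pt "0 0 0 0 -0.4 0 23" --pt "0 0 0 0 0 0 23" --pt "0 0 0 0 0 0 23"

```text
time_s: 49.6
tool_pos: [507.5, -91.4, 147.3]
eef_rot: [3.141, 0.002, 3.128]
wrist_force: [1.1, -0.1, -0.1]
opening: 24.7
finger_force: 24.7
```

```bash
python3 go.py 508.5 -97.5 80 3.13
```

```text
t 49.6 pos [507.5 -91.4 147.3] rpy [3.141e+00 2.000e-03 3.128e+00] open 24.7 F [ 1.1 -0.1 -0.1] grip 24.7
turn [ 0.01  0.02 -0.02] shift now [-0.05 -0.31  3.37] shift after turn [-0.05 -0.31  3.37]
```

send_rows --pt "0 0 0 -0.05 -0.3 0.4 23" --pt "0 0 0 0 0 0.8 23" --pt "0 0 0 0 0 0.8 23" --pt "0 0 0 0 0 0.8 23" --pt "0 0 0 0 0 0.5 23" --pt "0 0 0 0 0 0 23" --pt "0 0 0 0 0 0 23"

```text
time_s: 50.18
tool_pos: [508.6, -96.7, 81.0]
eef_rot: [3.141, 0.001, 3.13]
wrist_force: [-0.6, -0.0, -0.3]
opening: 25.1
finger_force: 24.7
```

```bash
python3 go.py 508.5 -97.5 54 3.13; python3 - <<'E'
from bench import r
import cv2
o=[r.read_camera(n)["frame"] for n in("top","scene")]
a=cv2.resize(o[1][120:220,240:370],None,fx=4,fy=4); cv2.imwrite("pics/a9.png",a[:,:,::-1])
E
```

```text
t 50.2 pos [508.6 -96.7  81. ] rpy [3.141e+00 1.000e-03 3.130e+00] open 25.1 F [-0.6 -0.  -0.3] grip 24.7
turn [0.   0.01 0.  ] shift now [ 0.01 -0.04  1.35] shift after turn [ 0.   -0.04  1.35]
```

View pics/a9.png

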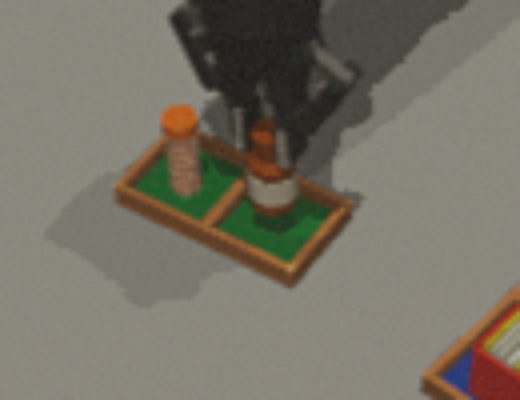

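The bottle (crop 272,185) hangs upright over the right green compartment. Lowering.

send_rows --pt "0 0 0 0 -0.04 0.4 23" --pt "0 0 0 0 0 0.4 23" --pt "0 0 0 0 0 0.3 23" --pt "0 0 0 0 0 0.15 23" --pt "0 0 0 0 0 0.05 23" --pt "0 0 0 0 0 0 23" --pt "0 0 0 0 0 0 23"

```text
time_s: 50.87
tool_pos: [509.0, -97.9, 55.4]
eef_rot: [3.141, 0.002, 3.129]
wrist_force: [-0.7, -0.1, -0.3]
opening: 24.9
finger_force: 24.7
```

send_rows --pt "0 0 0 0 0 0.05 23" --pt "0 0 0 0 0 0.05 23" --pt "0 0 0 0 0 0.03 23" --pt "0 0 0 0 0 0 23" --pt "0 0 0 0 0 0 23"

```text
time_s: 51.28
tool_pos: [508.9, -97.9, 52.7]
eef_rot: [3.141, 0.002, 3.129]
wrist_force: [-0.5, 0.0, -1.3]
opening: 24.9
finger_force: 24.8
```

send_rows --pt "0 0 0 0 0 0.03 23" --pt "0 0 0 0 0 0 23" --pt "0 0 0 0 0 0 23"

```text
time_s: 51.53
tool_pos: [509.1, -97.9, 52.7]
eef_rot: [3.141, 0.002, 3.13]
wrist_force: [-1.8, 0.6, 5.6]
opening: 25.0
finger_force: 25.2
```

send_rows --pt "0 0 0 0 0 0 42" --pt "0 0 0 0 0 0 42" --pt "0 0 0 0 0 0 42" --pt "0 0 0 0 0 0 42" --pt "0 0 0 0 0 -0.3 42" --pt "0 0 0 0 0 -0.8 42" --pt "0 0 0 0 0 -1 42" --pt "0 0 0 0 0 -1 42" --pt "0 0 0 0 0 -1 42" --pt "0 0 0 0 0 -1 42" --pt "0 0 0 0 0 -1 42" --pt "0 0 0 0.5 0 0 42" --pt "0 0 0 1 0 0 42" --pt "0 0 0 1 0 0 42" --pt "0 0 0 1 0 0 42" --pt "0 0 0 1 0 0 42" --pt "0 0 0 0.5 0 0 42" --pt "0 0 0 0 0 0 42" --pt "0 0 0 0 0 0 42"

```text
time_s: 53.12
tool_pos: [408.9, -96.8, 174.2]
eef_rot: [3.142, 0.003, 3.129]
wrist_force: [-0.3, -0.2, 0.1]
opening: 42.2
finger_force: 0.0
```

```bash
python3 - <<'E'
from bench import r
from m import *
c=r.read_camera("scene"); W,l,n=comps(c,25)
cv2.imwrite("pics/z.png",cv2.resize(c["frame"][90:340,150:530],None,fx=2.1,fy=2.1)[:,:,::-1])
for i in range(1,n):
    p=W[l==i]
    if len(p)>60:
        t=p[p[:,2]>np.percentile(p[:,2],95)-5]
        if t[:,0].mean()>300 and abs(t[:,1].mean())<480 and t[:,0].mean()<700: print(len(p),p[:,2].max().round(1),t.mean(0).round(1))
s=r.get_state();print(s["time_s"],s["tool_pos"])
E
```

```text
550 76.7 [ 622.3 -418.5   67.9]
154 79.0 [ 510.5 -172.7   75.3]
191 74.9 [509.8 -98.   70.9]
215 55.4 [454.6 121.8  50.3]
318 70.9 [470.3 194.9  67.2]
1073 61.1 [546.7 145.4  55.4]
238 67.9 [667.2  63.8  64.1]
439 87.2 [643.7 439.6  83.7]
53.1667 [409.23477485 -96.78312514 174.0346169 ]
```

View pics/z.png

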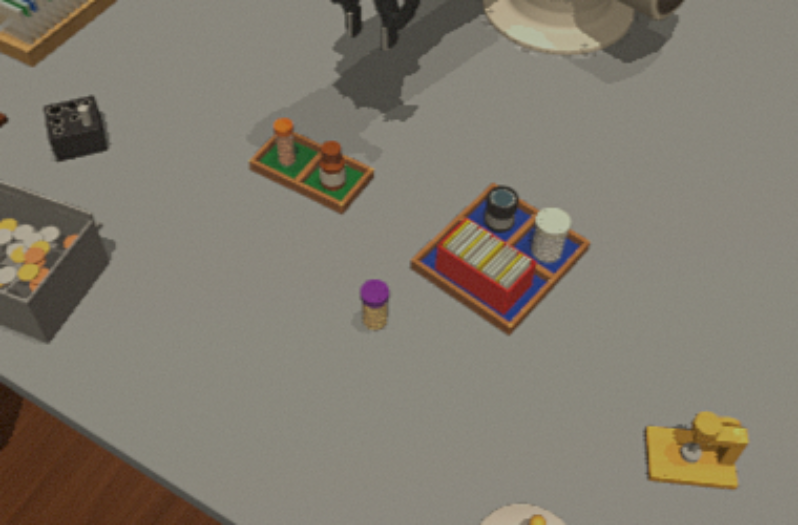

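All five pieces stand upright in their compartments, with tops 5 mm above their table heights, so they rest on the felt. The purple tube, gauge and punch block haven't moved.

```bash
python3 -c "
from bench import r
print(r.sign_off())"
```

```text
the job is handed in; nothing more can be done
None
```

Both kits are made up and the job is handed in at about 53 s: every piece stands upright on the felt in its compartment, and the purple-capped tube, gauge and punch block are where they were.

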